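# Tip one check ball out of its tub

## Robot

A 6-joint arm with a two-finger parallel gripper is mounted at the origin on the work surface; the furniture and walls round the work are solid. World frame = base frame: x ahead of the robot, y to its left, z up, the work surface at z = 0. Lengths are in m, angles in rad, forces in N, time in s.
With the tool pointing down it reaches from about 0.3 to 0.775 m from the base axis. Payload 14.6 kg.
Tool frame: the origin (TCP) lies at the very end of the fingers, on their centre line; the grasp point (between the pads) lies 19 mm behind it; x points along the fingers, y is the direction in which the jaws open and shut, and the axes are right-handed (so a half turn about x gives the same grasp; the last joint's range is limited). The gripper opens to 85 mm and grips with 20 to 120 N. Pads are 22 mm wide; open, the fingers measure 114 mm over their backs; the gripper's body (76 mm by 85 mm) begins 54 mm behind the grasp point. The pads swing forward as they close: fully open they stand 13 mm farther back than shut.
Start: joints at [-1.261, 0.3, 1.521, -0, 1.321, -0.067], TCP at [0.202, -0.511, 0.231] pointing down, gripper open.
Joint ranges: [-3.03, 3.03], [-0.79, 2.21], [0.23, 2.52], [-1.04, 4.18], [0, 3.07], [-2.55, 2.55]. Speed limits (rad/s): [2.22, 2.22, 2.57, 3.14, 3.14, 3.14].

## Interface

Orientations are given as a unit quaternion [x, y, z, w].
In Python, from workcell import ctrl, get_image, camera_info, ticket gives the robot as it stands. Calls block until the motion is done:
- ctrl.move_ptp(position, orientation): joint-space move of the TCP to a pose.
- ctrl.movel(position, rot=None, v=0.15): straight line of the TCP; rot=None keeps the orientation; v is the mean speed in m/s.
- ctrl.goto_joints(angles): joint-space move.
- ctrl.move_gripper(opening, effort=None): finger opening in m; effort is the grip in N (None keeps the last); returns when the fingers have stopped.
- ctrl.pause(seconds).
- ctrl.ik(position, orientation): joint angles nearest the present ones, or None.
- ctrl.observe(): the state.
- get_image(name): name is "scene" or "top" or "wrist"; returns (picture, depth): 384x512x3 uint8, red, green, blue; 384x512 float32, m along the optical axis (not along the pixel's ray), 0 where there is no reading.
- camera_info(name): a dict with "mtx" (3x3 intrinsics, pixels), "distortion" ([k1, k2, p1, p2, k3] as OpenCV has them; the pictures are not rectified), "position" and "rotation" of the camera in the world. Camera axes: x right, y up, looking along -z (the intrinsics and any distortion apply to the point x, -y, -z); pixel columns grow to the right and rows downward; lengths in m; the calibration is good to about 2 mm. A picture is of the moment at which its call begins: read the wrist's pose just before it. camera_info takes no time and is no camera call; for the wrist camera it gives the pose at the moment of the call.
A pose or a line that the arm cannot do raises ctrl.IKError and nothing moves.
- ticket.sign_off(): hands the job in, once; it reports no verdict.
The state is a dict: "time_s": time; "qpos": joint angles; "qd": joint speeds; "effort": joint torques, N m; "eef_pos": TCP position; "tool_rot": TCP orientation; "contact_force": force on the tool from outside, world axes, zero at the start; "moment": the same for the moment, N m; "width": finger opening in m.
Only numpy, scipy, OpenCV 4.12 (cv2) and the standard library are available. Lean on these libraries where they do the work, as an engineer would, in place of code of your own. Each camera call takes 0.05 s, during which the arm holds its last target.

## Task

Lift the small metal tub out of its storage block by its swinging bail and stand it on the clear bench, letting go of it. Then take it by its black side handle, tip it mouth-down to about 40 degrees close above the parts tray and hold it there for a second, so that the front steel ball rolls out into the tray while the rear ball stays in the tub. Finally stand the tub level on the bench again, and leave the weights and the fitting standing by where they are.

Things in the scene. Friction and masses are not known exactly. Their poses are not given: they have to be found in the camera images.
- tub_mid (a point): Middle of the open metal tub (body 52 x 52 mm, 40 mm high, walls 4 mm, about 0.15 kg), on its centre line 20 mm above its underside. x points out of its open mouth (pouring direction), y to the tub's left, z up. At the start it stands in the block's well, its rim 2 mm below the block's top (bail hinges stand 5 mm proud), 3 mm of play all round: only the bail can be taken there.
- tub_handle (a point): Grip point of the tub's fixed black handle: an upright plate 12 mm thick (along the tub's y), 40 mm long (x), 28 mm high, behind the rear wall. The point is 47 mm behind the tub's middle, 27 mm above its underside, 13 mm below the plate's top, 21 mm behind the rear wall. Axes as the tub's. To be grasped from above, across y, once out of the block.
- tub_lip (a point): Middle of the top edge of the lip, which is all the wall the tub's mouth has: 1.6 mm above the tub's inner floor, 26 mm ahead of the tub's middle, 5.6 mm above its underside. Axes as the tub's.
- bail_bar (a point): Middle of the bail's cross bar: round steel, 8.4 mm thick, straight for 48 mm along the tub's y, 75 mm from the hinge line, which runs along y 8.5 mm behind the tub's middle and 41 mm above its underside. To lift the tub, first swing the bar on this arc to upright (it may turn between the fingers), then lift straight up.
- bail (a joint): Bail angle, rad: 0 upright, growing as it leans toward the tub's mouth. It swings freely and falls to its stop at 0.87 (bar over the mouth); other stop -0.15. The tub hangs level from it and cannot be tipped by it.
- ball_front_center (a point): Centre of the 20 mm steel ball (33 g) that starts nearer the mouth, between the lip and a cross rib: to be tipped into the tray. It rolls over the lip when the tub is tipped mouth-down beyond about 33 degrees, and lands some 20 to 40 mm ahead of the lip.
- ball_rear_center (a point): Centre of the like steel ball that starts behind the tub's inner cross rib (5.5 mm high), nearer the handle: stays in the tub. It would come out beyond about 60 degrees.
- tray: Blue parts tray, fixed, 120 mm (its x) by 180 mm (its y), 28 mm high, walls and floor 3 mm thick; a 24 mm high divider along its x makes two equal compartments; either will do. Origin at the centre of its underside.
- block: Grey storage block, fixed, 54 mm high, well floor 12 mm up. Origin on the bench under the tub's middle at the start, x as the tub's then; reaches 40 mm ahead, 78 behind, 46 to each side. The bench at x 0.44 to 0.54, y -0.44 to -0.34 (world) is always clear for the tub. A hand pump 0.25 m high stands left of the work, at y above -0.07, x 0.25 to 0.60, its T-bar foremost.
- weight_small_mid (a point): Middle of a small necked steel weight, 25 mm across, 58 mm high, standing by. Leave it.
- weight_necked_mid (a point): Middle of a larger necked steel weight, 37 mm across, 88 mm high, standing by. Leave it.
- fitting_mid (a point): Middle of a hexagon fitting, 24 x 27 mm, 38 mm high, standing by. Leave it.
Mind the look-alikes: they are no part of the job. What is shaped like the part that bears tub_mid but yellow is not meant.

How it is judged:
By the outcome, as a careful person would: the job done as asked, in the order asked, and still so for the second after the job is handed in, with the robot touching nothing.
It also fails if it takes over 72 s, if anything falls off the work surface, if the arm or the gripper's body presses on something with over 40 N, if the wrist force passes 120 N, or if a joint passes its speed limit or range.

## Working session

There is one attempt and no reset: what is moved stays moved. The work goes in short steps, each a Python script; the robot and the scene stay as the last script left them, time stands still between calls to the robot, and variables do not carry over. Pictures are saved under pics/ and viewed, and the job is handed in when it is done.

```bash
ls; mkdir -p pics; python3 - <<'E'
from workcell import ctrl,get_image,camera_info
import cv2,numpy as np
print(ctrl.observe())
for n in ("scene","top"):
    im,d=get_image(n); c=camera_info(n)
    np.savez(f"pics/{n}0.npz",im=im,d=d)
    cv2.imwrite(f"pics/{n}0.png",im[:,:,::-1]); print(n,c)
E
```

```text
pics
{'time_s': 0.0, 'qpos': array([-1.26061721e+00,  3.00498995e-01,  1.52162329e+00, -2.85276713e-05,
        1.32068707e+00, -6.66161564e-02]), 'qd': array([-0.00019461, -0.0009042 ,  0.00099238, -0.00129259,  0.0002254 ,
       -0.00031102]), 'effort': array([-1.57882137e-04, -5.43495226e+01, -3.61793911e+01, -6.69557107e-05,
        4.05838524e-03, -1.01781768e-05]), 'eef_pos': array([ 0.2022755 , -0.51118784,  0.23068816]), 'tool_rot': array([-0.69453239, -0.13285881,  0.69465631, -0.13200722]), 'contact_force': array([-0.03783785, -0.01760803,  0.24346464]), 'moment': array([ 0.07305614, -0.00176851, -0.01519081]), 'width': 0.08547441825790963}
scene {'mtx': array([[468.62107942,   0.        , 244.85782114],
       [  0.        , 468.62107942, 191.10941943],
       [  0.        ,   0.        ,   1.        ]]), 'distortion': array([0.02484306, 0.        , 0.        , 0.        , 0.        ]), 'position': array([-0.04357297, -0.96020087,  0.6825919 ]), 'rotation': array([ 0.43664854, -0.13083267, -0.24951576,  0.85437858])}
top {'mtx': array([[406.56128739,   0.        , 253.89849768],
       [  0.        , 406.56128739, 193.19038396],
       [  0.        ,   0.        ,   1.        ]]), 'distortion': array([-0.06679448,  0.        ,  0.        ,  0.        ,  0.        ]), 'position': array([ 0.34175131, -0.26325673,  0.97054289]), 'rotation': array([ 0.02677812, -0.02908003, -0.70335504,  0.70973866])}
```

View pics/scene0.png

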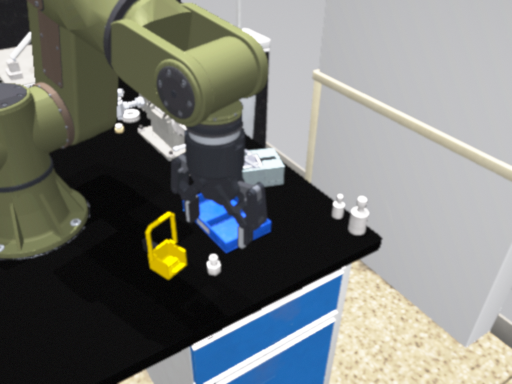

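View pics/top0.png

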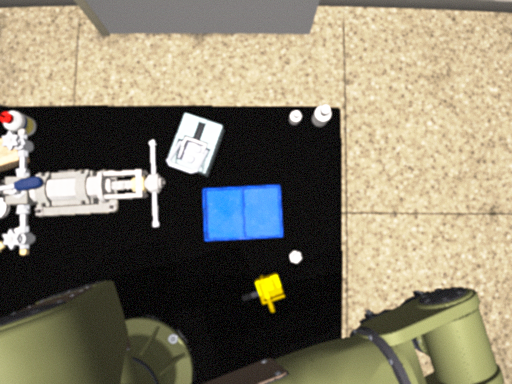

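The top view shows the light block with the metal tub near (195,145), the blue tray at (243,213), the yellow decoy at (268,290), the weights at (296,117) and (321,115), and the fitting at (296,257). The pump's T-bar is at (155,183).

```bash
cat > h.py <<'E'
import numpy as np,cv2
from scipy.spatial.transform import Rotation as R
from workcell import ctrl,get_image,camera_info
def ray(c,uv):
    p=cv2.undistortPoints(np.array(uv,float).reshape(-1,1,2),c['mtx'],c['distortion']).reshape(-1,2)
    d=np.c_[p[:,0],-p[:,1],-np.ones(len(p))]
    return np.array(c['position']),R.from_quat(c['rotation']).apply(d)
def onz(c,uv,z):
    o,d=ray(c,uv); z=np.broadcast_to(z,len(d)); return o+d*((z-o[2])/d[:,2])[:,None]
def dep(c,uv,dd):
    o,d=ray(c,uv); return o+d*np.asarray(dd).reshape(-1,1)
def proj(c,P):
    q=R.from_quat(c['rotation']).inv().apply(np.atleast_2d(P)-c['position']); q=q*[1,-1,-1]
    return cv2.projectPoints(q.reshape(-1,1,3),np.zeros(3),np.zeros(3),c['mtx'],c['distortion'])[0].reshape(-1,2)
def cloud(c,d):
    v,u=np.mgrid[0:d.shape[0],0:d.shape[1]]
    P=dep(c,np.c_[u.ravel(),v.ravel()],d.ravel()).reshape(*d.shape,3); P[d==0]=np.nan; return P
E
python3 - <<'E'
from h import *
z=np.load('pics/top0.npz');c=camera_info('top')
P=cloud(c,z['d'])
cr=z['im'][100:190,140:240,::-1]
cv2.imwrite('pics/topcrop.png',cv2.resize(cr,None,fx=6,fy=6,interpolation=cv2.INTER_CUBIC))
h=P[100:190,140:240,2]
cv2.imwrite('pics/toph.png',cv2.resize(np.clip(np.nan_to_num(h)*2000,0,255).astype(np.uint8),None,fx=6,fy=6,interpolation=cv2.INTER_NEAREST))
for uv in [(195,145),(185,160),(213,125),(205,135),(195,117),(243,213),(225,190),(296,257),(296,117),(321,115),(155,183),(268,290)]:
    print(uv,P[uv[1],uv[0]].round(3))
E
```

```text
(195, 145) [ 0.531 -0.125  0.016]
(185, 160) [ 0.495 -0.102  0.015]
(213, 125) [ 0.571 -0.171  0.053]
(205, 135) [ 0.547 -0.153  0.054]
(195, 117) [ 0.589 -0.129  0.054]
(243, 213) [ 0.371 -0.241  0.003]
(225, 190) [ 0.426 -0.197  0.001]
(296, 257) [ 0.27  -0.364  0.032]
(296, 117) [ 0.593 -0.362  0.047]
(321, 115) [ 0.596 -0.419  0.055]
(155, 183) [ 0.428 -0.058  0.124]
(268, 290) [ 0.19  -0.301  0.003]
```

View pics/topcrop.png

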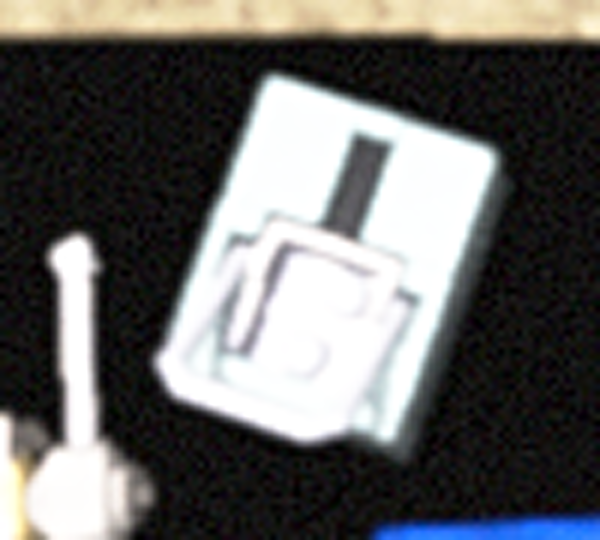

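View pics/toph.png

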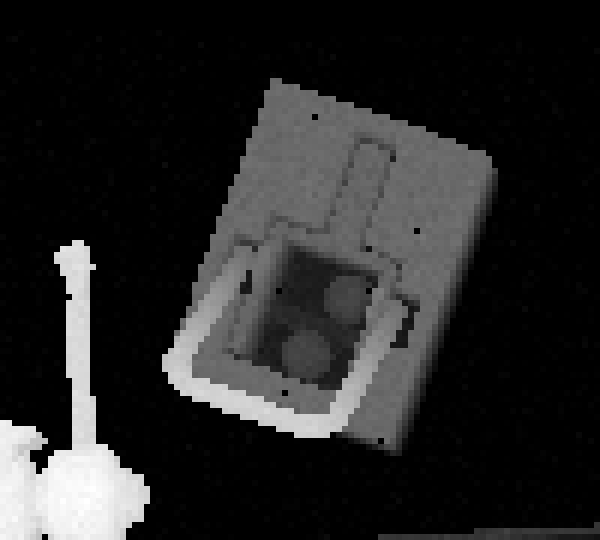

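The crops show the tub (grey, black handle at crop (360,190)) in the block. Its mouth faces the robot and left, and the bail leans over the mouth with its bar near full-image (183,168). The yellow tub at (268,290) is the look-alike and stays put. Next I fit the block pose and the bar.

```bash
python3 - <<'E'
from h import *
z=np.load('pics/top0.npz');c=camera_info('top');d=z['d']
P=cloud(c,d)
win=np.zeros(d.shape,bool);win[108:180,160:228]=1
m=win&(abs(P[...,2]-.054)<.006)
bar=win&(P[...,2]>.066)&(P[...,2]<.14)
# exclude pump: u<166
bar[:, :167]=0
from scipy import ndimage
f=ndimage.binary_closing(m|bar,iterations=3)
print('block z',np.median(P[m][:,2]))
xy=P[m][:,:2]
(cx,cy),(w,h),a=cv2.minAreaRect((xy*1000).astype(np.float32)); print('minrect mm',cx,cy,w,h,a, cv2.boxPoints(((cx,cy),(w,h),a)))
B=P[bar]; print('bar n',len(B),'z range',B[:,2].min(),B[:,2].max())
hi=B[B[:,2]>B[:,2].max()-.012]; print(len(hi), hi.mean(0))
mu=hi[:,:2].mean(0); u,s,vt=np.linalg.svd(hi[:,:2]-mu); print('bar dir',vt[0],np.degrees(np.arctan2(vt[0][1],vt[0][0])), np.ptp((hi[:,:2]-mu)@vt[0]))
# handle dark
im=z['im'].astype(int); hd=win&(im.sum(2)<240)&(abs(P[...,2]-.054)<.02)
H=P[hd]; print('handle',len(H),np.median(H,0))
mu=H[:,:2].mean(0); u,s,vt=np.linalg.svd(H[:,:2]-mu);print(mu,np.degrees(np.arctan2(vt[0][1],vt[0][0])),s)
# balls: z in well
b=win&(P[...,2]>.024)&(P[...,2]<.042)
print('ball px',b.sum())
n,l,st,ce=cv2.connectedComponentsWithStats(b.astype(np.uint8))
for i in range(1,n):
    if st[i,4]>15: print(st[i],ce[i],P[l==i].mean(0))
# tray
hsv=cv2.cvtColor(z['im'],cv2.COLOR_RGB2HSV)
t=(hsv[...,1]>150)&(abs(hsv[...,0].astype(int)-112)<15)
n,l,st,ce=cv2.connectedComponentsWithStats(t.astype(np.uint8))
i=1+np.argmax(st[1:,4]); Q=P[l==i]; print('tray z',np.nanpercentile(Q[:,2],[2,50,98]))
top=Q[Q[:,2]>.018]; print(len(top),cv2.minAreaRect((top[:,:2]*1000).astype(np.float32)))
pix=np.argwhere(l==i)[:,::-1]; print('rays on .028',cv2.minAreaRect((onz(c,pix,.028)[:,:2]*1000).astype(np.float32)))
# pump T-bar
p=np.zeros(d.shape,bool);p[135:235,145:166]=1
q=P[p&(P[...,2]>.06)]; print('Tbar',q.min(0),q.max(0),np.median(q,0))
E
```

```text
block z 0.05289996724628521
minrect mm 529.4110717773438 -128.72128295898438 91.08480834960938 119.33072662353516 71.42866516113281 [[ 458.34802 -152.88966]
 [ 571.46497 -190.89473]
 [ 600.4741  -104.5529 ]
 [ 487.35718  -66.54784]]
bar n 247 z range 0.06620382591665075 0.10868613991589393
130 [ 0.46626229 -0.1082381   0.10284903]
bar dir [0.33168163 0.94339138] 70.62912455648123 0.06853948344602709
handle 4 [ 0.56806695 -0.13808076  0.05065515]
[ 0.56522513 -0.13868942] 146.66736799149578 [0.01948566 0.00496727]
ball px 275
[203 128  20  47  57] [213.19298246 151.8245614 ] [ 0.51203809 -0.17014709  0.03324439]
[180 140   9  20  38] [184.02631579 149.94736842] [ 0.51591458 -0.10174465  0.03304253]
[190 141  14  13  67] [197.11940299 147.80597015] [ 0.52134791 -0.13219654  0.03223944]
[187 154   8  10  56] [190.51785714 158.60714286] [ 0.49577503 -0.1172251   0.03170675]
tray z [-0.00243404  0.00239827  0.02808585]
459 ((370.74700927734375, -238.123046875), (120.66874694824219, 180.4449920654297), 3.2121176719665527)
rays on .028 ((371.7931823730469, -239.59036254882812), (131.6087646484375, 191.5572052001953), 3.270379066467285)
Tbar [ 0.33824501 -0.0730723   0.09416623] [ 0.52302261 -0.02911318  0.12949194] [ 0.42743177 -0.05234303  0.11036918]
```

```bash
python3 - <<'E'
from h import *
z=np.load('pics/top0.npz');c=camera_info('top');d=z['d'];P=cloud(c,d)
v=P[135:245,0:170].reshape(-1,3); v=v[(v[:,2]>.03)&(v[:,0]>.2)]
for y0 in np.arange(-.09,.32,.02):
    s=v[(v[:,1]>=y0)&(v[:,1]<y0+.02)]
    if len(s): print(y0.round(2),len(s),'x',s[:,0].min().round(3),s[:,0].max().round(3),'z',np.percentile(s[:,2],[5,50,95,100]).round(3))
s=v[v[:,1]<-.04]
for x0 in np.arange(.32,.54,.01):
    t=s[(s[:,0]>=x0)&(s[:,0]<x0+.01)]
    if len(t): print(x0.round(2),t[:,1].min().round(3),t[:,1].max().round(3),t[:,2].max().round(3))
# forward kinematics hint: ik
q=[-0.5,.5,-.5,-.5]
yaw=np.arctan2(.3185,-.948)
for flip in (0,1):
  for tilt in (0,15,20,25):
    X=np.array([0,0,-1.]); ty=np.array([np.cos(yaw),np.sin(yaw),0])*(1-2*flip)
    Rm=np.c_[X,ty,np.cross(X,ty)]
    Rm=(R.from_rotvec(np.radians(tilt)*np.array([1,0,0]))*R.from_matrix(Rm))
    print(flip,tilt,Rm.as_matrix()[:,0].round(2),ctrl.ik([.465,-.107,.2],Rm.as_quat()),ctrl.ik([.465,-.107,.082],Rm.as_quat()))
E
```

```text
-0.09 34 x 0.424 0.5 z [0.092 0.104 0.113 0.114]
-0.07 353 x 0.338 0.515 z [0.105 0.111 0.125 0.129]
-0.05 275 x 0.4 0.523 z [0.102 0.112 0.124 0.127]
-0.03 251 x 0.399 0.456 z [0.107 0.12  0.123 0.124]
-0.01 175 x 0.398 0.455 z [0.101 0.116 0.12  0.122]
0.01 169 x 0.396 0.454 z [0.104 0.114 0.12  0.121]
0.03 291 x 0.388 0.452 z [0.085 0.118 0.134 0.138]
0.05 286 x 0.388 0.457 z [0.103 0.13  0.14  0.143]
0.07 356 x 0.384 0.456 z [0.082 0.121 0.131 0.137]
0.09 332 x 0.383 0.457 z [0.112 0.129 0.136 0.139]
0.11 264 x 0.381 0.459 z [0.094 0.121 0.133 0.238]
0.13 481 x 0.38 0.458 z [0.101 0.124 0.24  0.243]
0.15 399 x 0.381 0.456 z [0.102 0.124 0.234 0.238]
0.17 445 x 0.379 0.452 z [0.104 0.127 0.223 0.23 ]
0.19 140 x 0.378 0.449 z [0.104 0.127 0.211 0.215]
0.21 705 x 0.295 0.524 z [0.095 0.128 0.17  0.197]
0.23 981 x 0.296 0.534 z [0.099 0.12  0.162 0.189]
0.25 197 x 0.382 0.523 z [0.115 0.135 0.159 0.17 ]
0.27 9 x 0.389 0.493 z [0.042 0.128 0.131 0.131]
0.29 103 x 0.483 0.514 z [0.04  0.045 0.049 0.05 ]
0.31 141 x 0.478 0.536 z [0.042 0.046 0.049 0.05 ]
0.33 -0.062 -0.052 0.111
0.34 -0
[... 625 characters left out ...]
  1.67525975e-01  1.76015808e+00 -4.44089210e-16
  1.21390860e+00  2.11710412e-02] [-3.02951050e-01  3.29870250e-01  1.86808039e+00 -4.44089210e-16
  9.43642018e-01  2.11710412e-02]
1 15 [-0.    0.26 -0.97] [-0.42515064  0.21620816  1.72237781  0.2458299   1.32050172 -0.17626997] [-0.42515064  0.37815995  1.82346378  0.27272451  1.06613701 -0.24862232]
1 20 [ 0.    0.34 -0.94] [-0.46212471  0.23920481  1.70988294  0.31815135  1.36397379 -0.23081427] [-0.46212471  0.40260074  1.80639055  0.34737154  1.11815435 -0.32032438]
1 25 [ 0.    0.42 -0.91] [-0.49677915  0.26509869  1.69759147  0.38588844  1.41009931 -0.27986433] [-0.49677915  0.43062344  1.78844891  0.41465224  1.17376242 -0.38354468]
```

```bash
python3 - <<'E'
from h import *
im=np.load('pics/scene0.npz')['im']
cv2.imwrite('pics/sc_crop.png',cv2.resize(im[60:290,80:400,::-1],None,fx=2.4,fy=2.4,interpolation=cv2.INTER_CUBIC))
E
```

```text
(no output)
```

View pics/sc_crop.png

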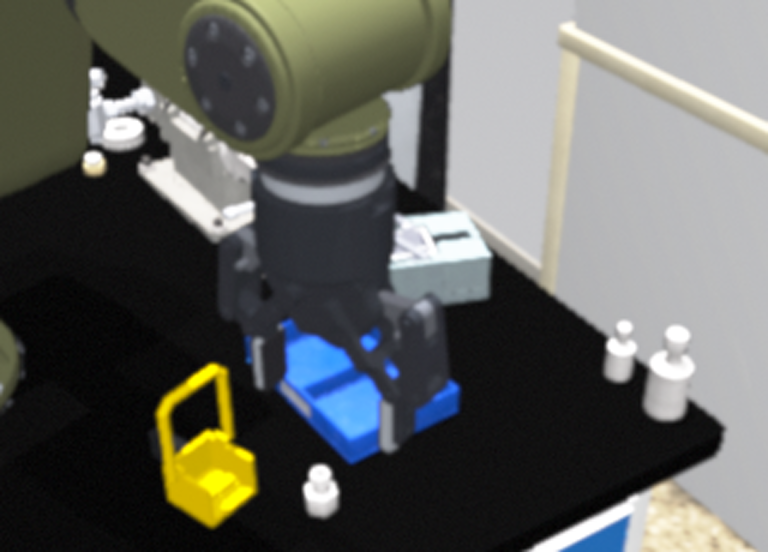

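```bash
cat >> h.py <<'E'
def tool(yaw,tilt=0.,flip=True):
    """tool y along -x_tub(flip) for bail grasp; yaw = tub yaw"""
    X=np.array([0,0,-1.]); ty=np.array([np.cos(yaw),np.sin(yaw),0])*(-1 if flip else 1)
    return R.from_matrix(np.c_[X,ty,np.cross(X,ty)])
YAW0=np.radians(161.43)
E
python3 - <<'E'
from h import *
ctrl.move_gripper(.04,20)
ctrl.move_ptp([.465,-.107,.20],tool(YAW0).as_quat())
c=camera_info('wrist');im,d=get_image('wrist')
np.savez('pics/w1.npz',im=im,d=d,**{k:np.array(v) for k,v in c.items()})
cv2.imwrite('pics/w1.png',im[:,:,::-1]); o=ctrl.observe();print(o['time_s'],o['eef_pos'],c['position'],o['width'],o['contact_force'])
E
```

```text
2.4167 [ 0.4649479  -0.10775575  0.20003938] [ 0.48607779 -0.04571718  0.34250117] 0.03994000656295687 [-0.35064406 -0.86643877 -0.56814006]
```

View pics/w1.png

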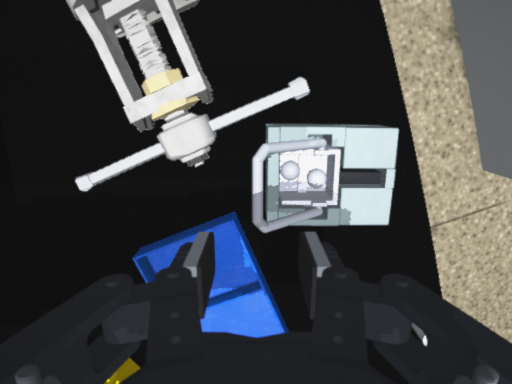

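The wrist view shows the bail bar running vertically near (258,188), the tub with both balls at (290,170) and (317,178), and the handle at (368,178). The pump's T-bar end is at (300,88). I refine the bar and block from this view.

```bash
python3 - <<'E'
from h import *
z=np.load('pics/w1.npz');c={k:z[k] for k in('mtx','distortion','position','rotation')};d=z['d'];P=cloud(c,d)
win=np.zeros(d.shape,bool);win[140:235,248:335]=1
m=win&(P[...,2]>.092)
B=P[m];print(m.sum(),B[:,2].max())
tx=np.array([np.cos(YAW0),np.sin(YAW0),0]);ty=np.array([-tx[1],tx[0],0])
a=B@tx;b=B@ty
sel=a>a.max()-.012
print('bar along range',b[sel].min(),b[sel].max())
mid=(b.min()+b.max())/2
s=B[sel&(abs(b-mid)<.02)]
print('bar',np.median(s,0),'n',len(s)); l=np.polyfit((s-s.mean(0))@ty,(s-s.mean(0))@tx,1);print('slope deg',np.degrees(np.arctan(l[0])))
e=s@tx; print('bar across centre',(e.min()+e.max())/2,'mid along',mid,'xyz',tx*(e.min()+e.max())/2+ty*mid, 'top z',np.percentile(s[:,2],95))
# block top
w2=np.zeros(d.shape,bool);w2[115:240,250:405]=1
T=P[w2&(abs(P[...,2]-.054)<.004)]
r=cv2.minAreaRect((T[:,:2]*1000).astype(np.float32));print(r,np.median(T[:,2]))
u=P[w2&(abs(P[...,2]-.054)<.03)&(P[...,2]>.045)]
E
```

```text
1232 0.20947532046913253
bar along range -0.08467455806002983 -0.012966400737131852
bar [ 0.46667941 -0.10494733  0.10465376] n 558
slope deg 0.050355610427623036
bar across centre -0.4757414828929263 mid along -0.04878676541673107 xyz [ 0.46650892 -0.10525937 -0.        ] top z 0.10612228624791822
((531.0794067382812, -127.44557189941406), (92.95639038085938, 118.34512329101562), 71.32555389404297) 0.053689902933078903
```

```bash
cat >> h.py <<'E'
BAR=np.array([.4664,-.1056,.1015]); YAW0=np.radians(161.4)
TX=np.array([np.cos(YAW0),np.sin(YAW0),0])
HINGE=BAR-TX*.0573-np.array([0,0,.0484])
def st(t=''):
    o=ctrl.observe();print(t,round(o['time_s'],2),o['eef_pos'].round(4),'w',round(o['width'],4),'F',o['contact_force'].round(1),'M',o['moment'].round(2)); return o
def snap(n,name):
    c=camera_info(n);im,d=get_image(n)
    np.savez(f'pics/{name}.npz',im=im,d=d,**{k:np.array(v) for k,v in c.items()}); cv2.imwrite(f'pics/{name}.png',im[:,:,::-1]); return c,im,d
E
python3 - <<'E'
from h import *
print(HINGE)
ctrl.move_ptp((BAR+[0,0,.06]).tolist(),tool(YAW0).as_quat())
ctrl.movel((BAR-[0,0,.019]).tolist(),v=.08);st('down')
ctrl.move_gripper(.004,20);ctrl.pause(.2);st('closed')
snap('wrist','w2')
E
```

```text
[ 0.52070713 -0.12387637  0.0531    ]
down 3.83 [ 0.4667 -0.1057  0.083 ] w 0.04 F [-0.4  0.4  0.4] M [ 0.02 -0.01  0.01]
closed 4.41 [ 0.4664 -0.1056  0.0827] w 0.0076 F [-2.5  0.6  4.1] M [ 0.09  0.36 -0.05]
```

View pics/w2.png

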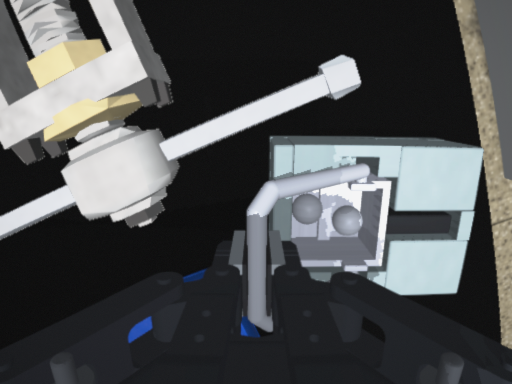

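The pads hold the bar at (258,260), with the bail still over the mouth. I swing it up along the arc.

```bash
python3 - <<'E'
from h import *
for a in np.linspace(.87,0.0,8)[1:]:
    p=HINGE+TX*.075*np.sin(a)+np.array([0,0,.075*np.cos(a)-.019])
    ctrl.movel(p.tolist(),v=.06); st(round(a,2))
snap('wrist','w3');snap('scene','s3')
E
```

```text
0.75 4.77 [ 0.4727 -0.1077  0.0893] w 0.0077 F [-1.9  0.7 -0.1] M [ 0.06  0.22 -0.05]
0.62 5.08 [ 0.4796 -0.11    0.0952] w 0.0075 F [-0.9  0.1 -1.5] M [ 0.08  0.18 -0.03]
0.5 5.38 [ 0.4871 -0.1125  0.1003] w 0.0074 F [-3.9 -0.1  2.5] M [ 0.17  0.46 -0.02]
0.37 5.69 [ 0.4948 -0.1152  0.1042] w 0.0076 F [-4.9  1.   6.8] M [ 0.2   0.7  -0.01]
0.25 6.0 [ 0.5031 -0.1179  0.1069] w 0.0073 F [-2.6  0.9  7.1] M [0.21 0.59 0.01]
0.12 6.31 [ 0.5117 -0.1208  0.1082] w 0.0077 F [-2.7  0.6  1.4] M [0.07 0.27 0.01]
0.0 6.62 [ 0.5207 -0.1239  0.1088] w 0.0078 F [-1.9 -0.2 -1. ] M [0.08 0.23 0.01]
```

View pics/w3.png

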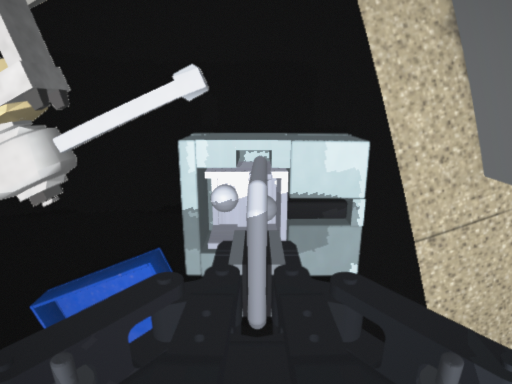

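The bail is upright at (258,240) and the tub is still seated. I grip harder and lift slowly.

```bash
python3 - <<'E'
from h import *
ctrl.move_gripper(.004,50);p=HINGE+np.array([0,0,.075-.019])
for dz in (.01,.03,.055,.09):
    ctrl.movel((p+[0,0,dz]).tolist(),v=.06); st(dz)
snap('wrist','w4');snap('scene','s4')
E
```

```text
0.01 7.25 [ 0.5208 -0.1239  0.1196] w 0.0065 F [-1.1  0.2 -1.9] M [ 0.11  0.27 -0.04]
0.03 7.73 [ 0.5208 -0.1239  0.1394] w 0.0067 F [-0.1 -0.  -3.4] M [0.04 0.   0.01]
0.055 8.3 [ 0.5207 -0.1238  0.1642] w 0.0066 F [-0.5  0.9 -3.4] M [ 0.03  0.04 -0.  ]
0.09 9.03 [ 0.5206 -0.1238  0.1989] w 0.0064 F [ 0.4  0.3 -3.5] M [ 0.01  0.06 -0.  ]
```

View pics/w4.png

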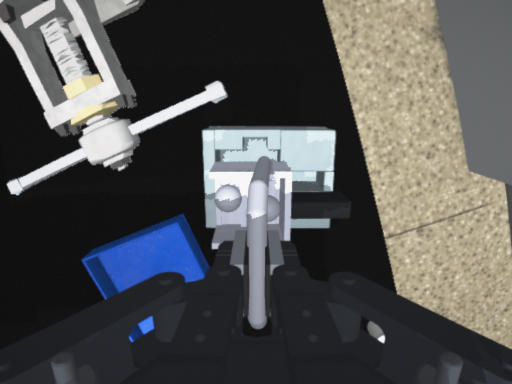

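View pics/s4.png

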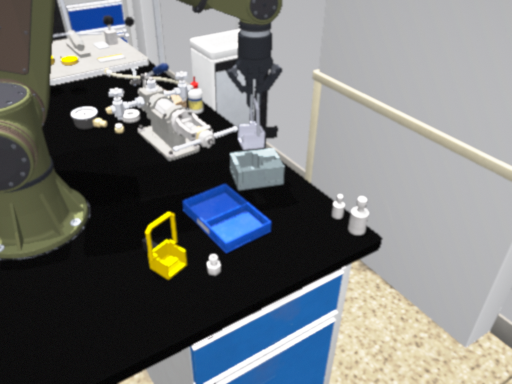

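The tub hangs level from the bail with both balls in it, and wrist load is 3.4 N. Next I check reach to choose the standing yaw, handle grasp and pour poses.

```bash
cat >> h.py <<'E'
def tubR(psi,tip=0.): return R.from_euler('ZY',[psi,tip])
def handle_pose(mid,psi,tip,s):
    """TCP pose for tub with middle at mid; s=+-1 tool y = s*tub y"""
    r=tubR(psi,tip); m=np.c_[[0,0,-1.],[0,s,0.],np.cross([0,0,-1.],[0,s,0.])]
    return np.asarray(mid)+r.apply([-.047,0,.007-.019]), (r*R.from_matrix(m)).as_quat()
def mid_from_lip(lip,psi,tip): return np.asarray(lip)-tubR(psi,tip).apply([.026,0,-.0144])
E
python3 - <<'E'
from h import *
TC=np.array([.3713,-.2388]);ty=np.radians(3.2)
ex=np.array([np.cos(ty),np.sin(ty)]);ey=np.array([-ex[1],ex[0]])
for deg in range(60,241,15):
    psi=np.radians(deg); x=np.array([np.cos(psi),np.sin(psi)])
    T=np.array([.485,-.385]); bp=np.r_[T-x*.0085,.20]
    qb=ctrl.ik(bp.tolist(),tool(psi).as_quat())
    comp=TC-ey*.045; lip=np.r_[comp-x*.030,.045]
    out=[]
    for s in (1,-1):
        p,q=handle_pose([*T,.02],psi,0,s); qh=ctrl.ik(p.tolist(),q)
        p2,q2=handle_pose(mid_from_lip(lip,psi,np.radians(40)),psi,np.radians(40),s); qp=ctrl.ik(p2.tolist(),q2)
        out.append((s,None if qh is None else np.round(qh,2),None if qp is None else np.round(qp,2)))
    print(deg,None if qb is None else np.round(qb,2),out)
E
```

```text
60 [-0.74  0.48  1.34 -0.    1.32  1.35] [(1, None, None), (-1, array([-0.8 ,  0.72,  1.45, -0.  ,  0.97, -0.28]), array([-0.57,  0.39,  1.92, -0.87,  1.  ,  0.5 ]))]
75 [-0.74  0.49  1.34 -0.    1.32  1.09] [(1, None, None), (-1, array([-0.8 ,  0.74,  1.41, -0.  ,  0.99, -0.53]), array([-0.58,  0.36,  1.97, -0.97,  0.83,  0.37]))]
90 [-0.74  0.49  1.33 -0.    1.32  0.83] [(1, array([-0.78,  0.76,  1.38, -0.  ,  1.  ,  2.36]), None), (-1, array([-0.78,  0.76,  1.38, -0.  ,  1.  , -0.78]), None)]
105 [-0.74  0.49  1.32 -0.    1.32  0.57] [(1, array([-0.77,  0.78,  1.35, -0.  ,  1.02,  2.11]), None), (-1, array([-0.77,  0.78,  1.35, -0.  ,  1.02, -1.03]), None)]
120 [-0.73  0.5   1.32  0.    1.32  0.31] [(1, array([-0.75,  0.79,  1.33, -0.  ,  1.02,  1.87]), None), (-1, array([-0.75,  0.79,  1.33, -0.  ,  1.02, -1.28]), None)]
135 [-0.73  0.5   1.32 -0.    1.32  0.05] [(1, array([-0.73,  0.79,  1.32, -0.  ,  1.03,  1.62]), array([-0.72,  0.27,  2.1 , -0.53,  0.09,  2.15])), (-1, array([-0.73,  0.79,  1.32,  0.  ,  1.03, -1.52]), array([-0.72,  0.27,  2.1 , -0.53,  0.09, -0.99]))]
150 [
[... 740 characters left out ...]
0.87,  0.32,  2.02,  1.02,  0.75, -0.32])), (-1, array([-0.67,  0.76,  1.38, -0.  ,  1.  , -2.5 ]), None)]
210 [-0.72  0.49  1.34  0.    1.32 -1.24] [(1, array([-0.66,  0.74,  1.41, -0.  ,  0.99,  0.39]), array([-0.88,  0.36,  1.97,  0.92,  0.92, -0.46])), (-1, None, None)]
225 [-0.72  0.48  1.34 -0.    1.32 -1.5 ] [(1, array([-0.65,  0.72,  1.45, -0.  ,  0.97,  0.13]), array([-0.88,  0.39,  1.92,  0.81,  1.08, -0.59])), (-1, None, array([-0.88,  0.39,  1.92,  0.81,  1.08,  2.55]))]
240 [-0.72  0.48  1.35 -0.    1.31 -1.76] [(1, array([-0.65,  0.7 ,  1.49, -0.  ,  0.95, -0.13]), array([-0.88,  0.42,  1.87,  0.7 ,  1.22, -0.72])), (-1, None, array([-0.88,  0.42,  1.87,  0.7 ,  1.22,  2.42]))]
```

Tub yaw 60° works: the handle faces away from the weights, and the joints stay clear of singularities. I carry the tub there and set it down.

```bash
cat >> h.py <<'E'
PSI=np.radians(60);T=np.array([.49,-.38]);XP=np.array([np.cos(PSI),np.sin(PSI),0])
BP=np.r_[T,0]-XP*.0085
E
python3 - <<'E'
from h import *
ctrl.movel((BP+[0,0,.19]).tolist(),rot=tool(PSI).as_quat(),v=.14);st('above')
ctrl.movel((BP+[0,0,.115]).tolist(),v=.1);ctrl.pause(.3);st('low')
ctrl.movel((BP+[0,0,.100]).tolist(),v=.03);st()
for z in (.0975,.0965,.0955):
    ctrl.movel((BP+[0,0,z]).tolist(),v=.02);o=st(z)
    if o['contact_force'][2]>-1.0: break
snap('scene','s5');snap('wrist','w5')
E
```

```text
above 11.18 [ 0.4859 -0.387   0.1901] w 0.0067 F [ 0.4 -0.1 -3.6] M [ 0.02 -0.04  0.02]
low 12.38 [ 0.4858 -0.3875  0.1153] w 0.0069 F [ 0.2 -0.3 -3.1] M [-0.01 -0.04  0.03]
 13.03 [ 0.4858 -0.3874  0.1   ] w 0.0066 F [ 0.2  0.2 -2.9] M [-0.01  0.02  0.01]
0.0975 13.31 [ 0.4857 -0.3873  0.0974] w 0.0061 F [ 0.2 -0.1 -2.6] M [ 0.02 -0.01  0.01]
0.0965 13.56 [ 0.4858 -0.3874  0.0965] w 0.0062 F [ 0.5 -0.3 -2.8] M [ 0.04 -0.05  0.02]
0.0955 13.81 [ 0.4861 -0.3875  0.0963] w 0.0067 F [-1.1  2.1  5.9] M [0.33 0.11 0.01]
```

View pics/s5.png

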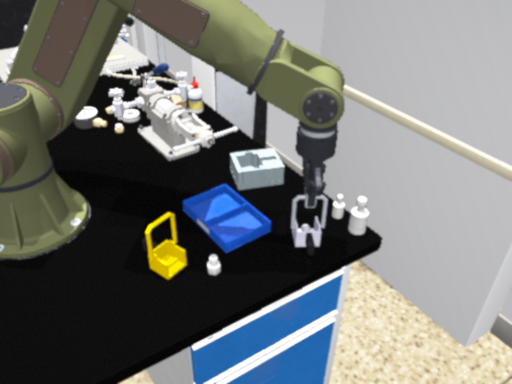

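View pics/w5.png

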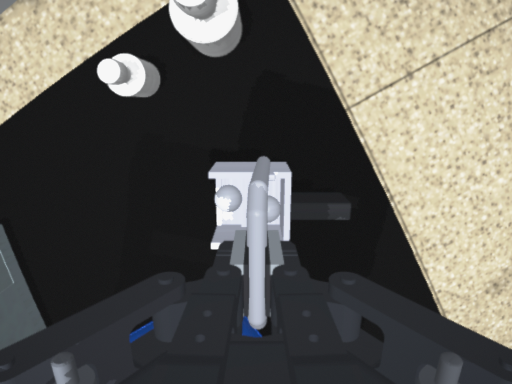

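The tub stands on the bench with both balls in it, and the force has gone from a pull to a small upward push. I guide the bail down to its stop at low grip, then release.

```bash
python3 - <<'E'
from h import *
ctrl.move_gripper(.004,20)
for a in np.linspace(0,.84,7)[1:]:
    p=BP+XP*.075*np.sin(a)+np.array([0,0,.041+.075*np.cos(a)-.019+.0003])
    ctrl.movel(p.tolist(),v=.06); st(round(a,2))
ctrl.move_gripper(.035,20);st('open')
ctrl.movel((p+[0,0,.1]).tolist(),v=.15)
c,im,d=snap('wrist','w6');snap('top','t6');st()
E
```

```text
0.14 14.45 [ 0.4913 -0.3778  0.0965] w 0.0062 F [0.1 1.7 0.8] M [ 0.25 -0.05  0.01]
0.28 14.78 [ 0.4964 -0.3696  0.0952] w 0.0061 F [-2.2 -0.6  6.3] M [-0.13  0.55  0.03]
0.42 15.1 [ 0.5017 -0.3609  0.092 ] w 0.0067 F [-1.3  2.2  9.5] M [ 0.19  0.44 -0.01]
0.56 15.43 [ 0.5065 -0.3524  0.0867] w 0.0068 F [0.8 4.8 7.6] M [ 0.62 -0.12  0.  ]
0.7 15.75 [ 0.5106 -0.3451  0.0803] w 0.0063 F [0.8 2.7 5.5] M [ 0.28 -0.05  0.03]
0.84 16.07 [ 0.5145 -0.3385  0.0729] w 0.0066 F [2.3 3.3 6.1] M [ 0.61 -0.18 -0.03]
open 16.46 [ 0.5135 -0.339   0.0722] w 0.0352 F [-0.4 -0.4  0.4] M [-0.02 -0.    0.02]
 17.38 [ 0.5133 -0.3387  0.171 ] w 0.0349 F [-0.5 -0.9 -0.9] M [0.02 0.02 0.02]
```

View pics/w6.png

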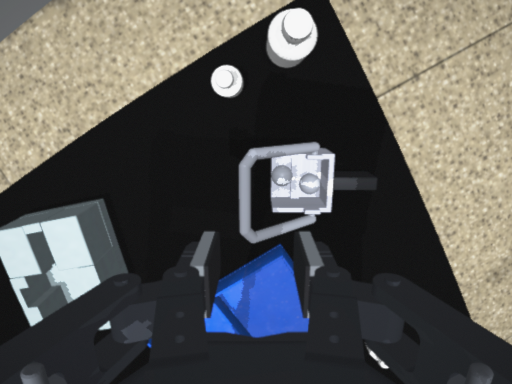

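View pics/t6.png

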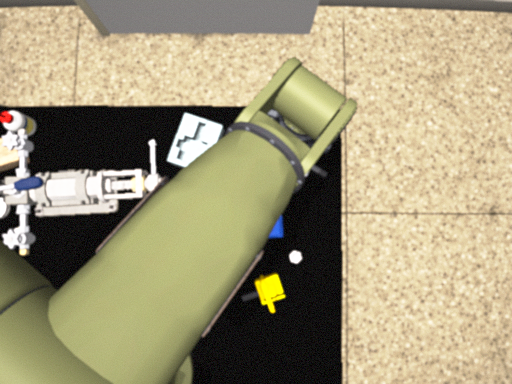

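The wrist view shows the tub standing with its bail down at (245,195), both balls at (283,175) and (310,183), and the dark handle at (355,183). I measure the actual tub and handle pose.

```bash
python3 - <<'E'
from h import *
z=np.load('pics/w6.npz');c={k:z[k] for k in('mtx','distortion','position','rotation')};P=cloud(c,z['d'])
w=np.zeros(P.shape[:2],bool);w[170:200,337:385]=1
H=P[w&(P[...,2]>.030)&(P[...,2]<.05)]
print(len(H),np.median(H,0))
r=cv2.minAreaRect((H[:,:2]*1000).astype(np.float32));print('handle rect',r)
w[:]=0;w[140:225,265:340]=1
B=P[w&(abs(P[...,2]-.039)<.005)];print(len(B),cv2.minAreaRect((B[:,:2]*1000).astype(np.float32)))
p,q=handle_pose([*T,.02],PSI,0,-1);print('expected grip',p)
mu=H[:,:2].mean(0);u,s,vt=np.linalg.svd(H[:,:2]-mu);print('dir',np.degrees(np.arctan2(vt[0][1],vt[0][0])))
E
```

```text
585 [ 0.47151146 -0.41601782  0.03965946]
handle rect ((470.75787353515625, -415.6705322265625), (35.698631286621094, 11.942228317260742), 59.276206970214844)
948 ((492.9963684082031, -377.7926330566406), (58.402164459228516, 71.26766967773438), 59.06272888183594)
expected grip [ 0.4665     -0.42070319  0.008     ]
dir 60.07160245463523
```

The handle is 12 mm wide with axis 60°, as expected. The tub was nudged about 7 mm forward while the bail swung down. I grasp at the measured spot.

```bash
echo "MID=np.array([.4936,-.3738,.02])" >> h.py; python3 - <<'E'
from h import *
p,q=handle_pose(MID,PSI,0,-1); print(p)
ctrl.move_ptp((p+[0,0,.11]).tolist(),q.tolist() if hasattr(q,'tolist') else q);ctrl.move_gripper(.05,60);st()
snap('wrist','w7')
ctrl.movel((p+[0,0,.001]).tolist(),v=.1);st('down')
ctrl.move_gripper(.006,60);st('grip');snap('wrist','w8')
E
```

```text
[ 0.4701     -0.41450319  0.008     ]
 19.18 [ 0.4702 -0.4144  0.1181] w 0.05 F [ 0.7 -1.1  0.6] M [-0.01 -0.01  0.02]
down 20.48 [ 0.4704 -0.4148  0.0097] w 0.0499 F [ 0.1 -0.8 -0.4] M [-0.02  0.04 -0.01]
grip 20.9 [ 0.4703 -0.4146  0.0094] w 0.0111 F [0.1 1.3 4.5] M [ 0.22  0.04 -0.  ]
```

View pics/w8.png

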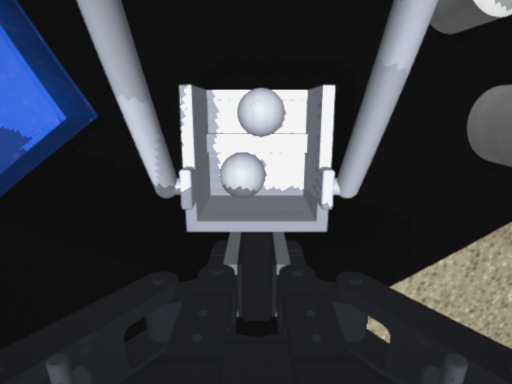

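Firm grip on the handle (11 mm) with both balls in place at (262,112) and (242,175). I lift and carry the tub over the tray's right compartment.

```bash
cat >> h.py <<'E'
TC=np.array([.3718,-.2385]);_t=np.radians(3.2);EY=np.array([-np.sin(_t),np.cos(_t)])
LIP=np.r_[TC-EY*.045-XP[:2]*.030,.042]
E
python3 - <<'E'
from h import *
ctrl.move_gripper(.006,90)
p,q=handle_pose(MID,PSI,0,-1)
ctrl.movel((p+[0,0,.03]).tolist(),v=.08);st()
ctrl.movel((p+[0,0,.09]).tolist(),v=.12);st()
p2,_=handle_pose(mid_from_lip(LIP+[0,0,.03],PSI,0),PSI,0,-1);p2[2]=p[2]+.09
ctrl.movel(p2.tolist(),v=.12)
p3,_=handle_pose(mid_from_lip(LIP+[0,0,.012],PSI,0),PSI,0,-1)
ctrl.movel(p3.tolist(),v=.1);st();print(LIP)
snap('wrist','w9');snap('scene','s9');snap('top','t9')
E
```

```text
21.68 [ 0.4701 -0.4145  0.0383] w 0.011 F [ 0.3 -0.2 -3.7] M [-0.09 -0.02  0.02]
 22.33 [ 0.4698 -0.4142  0.0972] w 0.0106 F [-0.6  0.1 -4. ] M [-0.1   0.09 -0.01]
 24.32 [ 0.323  -0.3728  0.0566] w 0.0104 F [ 0.3  0.1 -3.1] M [-0.11  0.02 -0.01]
[ 0.35931197 -0.3094106   0.042     ]
```

View pics/w9.png

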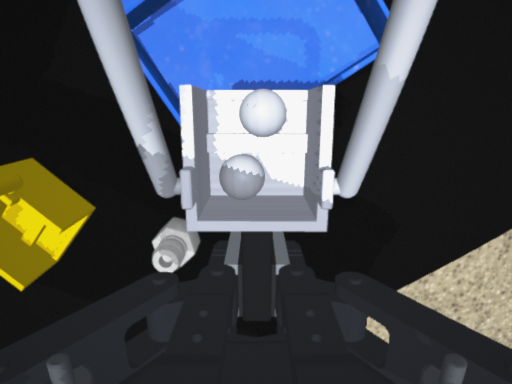

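View pics/s9.png

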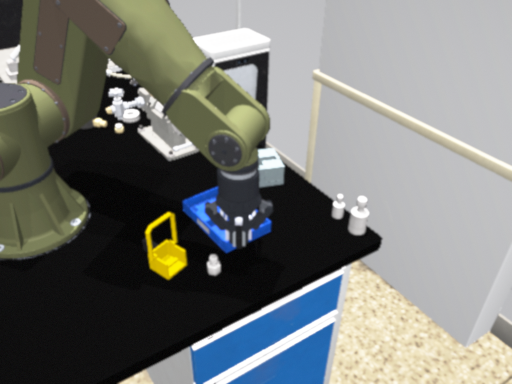

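The tub is level above the tray and the mouth (263,88) faces the blue compartment floor with both balls inside. I tip it now about the lip.

```bash
python3 - <<'E'
from h import *
for deg,v,dz in ((15,.05,.006),(28,.05,.0),(34,.03,0),(40.5,.03,0)):
    t=np.radians(deg);p,q=handle_pose(mid_from_lip(LIP+[0,0,dz],PSI,t),PSI,t,-1)
    ctrl.movel(p.tolist(),rot=q,v=v);st(deg)
ctrl.pause(1.3);o=st('held');print(np.degrees(np.arccos(-R.from_quat(o['tool_rot']).as_matrix()[2,0])))
snap('wrist','w10');snap('scene','s10')
E
```

```text
15 24.92 [ 0.3249 -0.3696  0.0695] w 0.0109 F [-0.2 -0.7 -3.2] M [ 0.11 -0.04 -0.03]
28 25.32 [ 0.3276 -0.3642  0.078 ] w 0.0108 F [ 0.   0.3 -2.4] M [ 0.27 -0.16  0.01]
34 25.73 [ 0.3295 -0.361   0.0846] w 0.0104 F [ 0.3 -0.2 -2. ] M [ 0.33 -0.22 -0.02]
40.5 26.16 [ 0.3323 -0.3563  0.091 ] w 0.0104 F [ 0.2  0.1 -1.8] M [ 0.39 -0.23  0.01]
held 27.46 [ 0.3323 -0.3561  0.0912] w 0.0107 F [ 0.7  0.2 -3.7] M [ 0.4  -0.24 -0.  ]
40.49996262145915
```

View pics/w10.png

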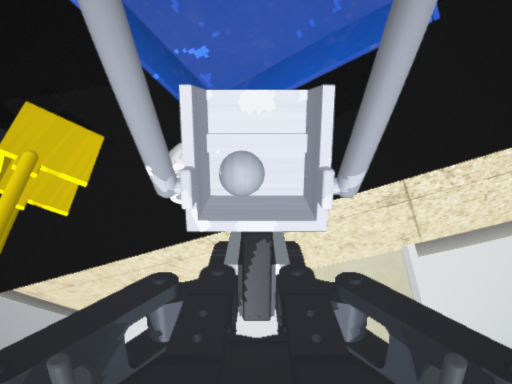

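View pics/s10.png

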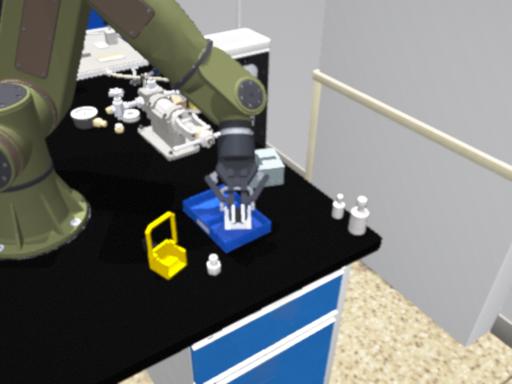

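The front ball is out, and the rear ball remains behind the rib at (242,173). I level the tub, lift it and set it back on the bench.

```bash
python3 - <<'E'
from h import *
for deg,dz in ((20,.004),(0,.014)):
    t=np.radians(deg);p,q=handle_pose(mid_from_lip(LIP+[0,0,dz],PSI,t),PSI,t,-1)
    ctrl.movel(p.tolist(),rot=q,v=.05)
ctrl.movel((p+[0,0,.04]).tolist(),v=.12)
M2=np.array([.49,-.385,.02]);p2,q2=handle_pose(M2,PSI,0,-1)
ctrl.movel((p2+[0,0,.085]).tolist(),v=.14);st('above')
snap('top','t11')
ctrl.movel((p2+[0,0,.012]).tolist(),v=.1)
ctrl.movel((p2+[0,0,.003]).tolist(),v=.03);st()
for z in (.0022,.0016,.0010,.0004,-.0002):
    ctrl.movel((p2+[0,0,z]).tolist(),v=.02);o=st(z)
    if o['contact_force'][2]>-.5: break
snap('wrist','w11')
E
```

```text
above 30.43 [ 0.4661 -0.4256  0.0928] w 0.0104 F [ 0.7 -0.1 -1.9] M [-0.08  0.09 -0.06]
 31.81 [ 0.4665 -0.4256  0.0109] w 0.0107 F [-0.2 -0.3 -2.8] M [-0.14  0.04  0.05]
0.0022 32.06 [ 0.4665 -0.4257  0.0102] w 0.0108 F [ 0.7 -0.2 -2.7] M [-0.08  0.   -0.04]
0.0016 32.31 [ 0.4665 -0.4257  0.0096] w 0.0108 F [ 0.1  0.6 -1.6] M [-0.12  0.   -0.04]
0.001 32.56 [ 0.4666 -0.4258  0.0095] w 0.0108 F [-3.   1.   4.5] M [0.36 0.4  0.03]
```

View pics/t11.png

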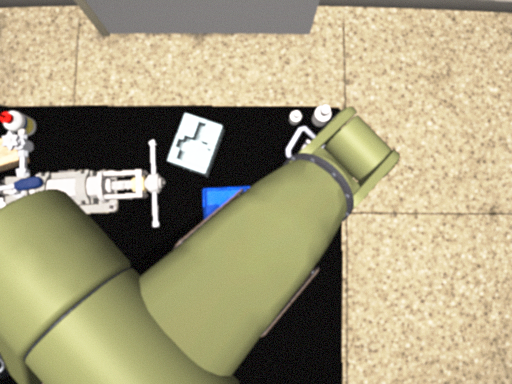

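View pics/w11.png

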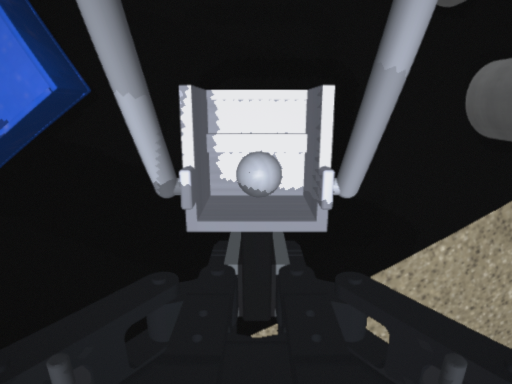

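The tub is down (force flipped to +4.5 N) and the rear ball is inside at (258,173). I release, retreat and check.

```bash
python3 - <<'E'
from h import *
ctrl.move_gripper(.045,20);st()
o=ctrl.observe();p=o['eef_pos']
ctrl.movel([p[0],p[1],.14],v=.1);ctrl.movel([p[0]-.06,p[1],.24],v=.2)
ctrl.goto_joints([-1.261,0.3,1.521,0,1.321,-0.067])
ctrl.pause(.3);snap('top','t12');snap('scene','s12');st()
z=np.load('pics/t12.npz');im=z['im'];c={k:z[k] for k in('mtx','distortion','position','rotation')}
P=cloud(c,z['d']);z0=np.load('pics/top0.npz');P0=cloud(c,z0['d'])
cv2.imwrite('pics/t12c.png',cv2.resize(im[95:285,180:350,::-1],None,fx=3.1,fy=3.1,interpolation=cv2.INTER_CUBIC))
w=np.zeros(P.shape[:2],bool);w[190:238,206:282]=1
D=w&((P[...,2]-P0[...,2])>.008)
print('ball in tray?',D.sum(),np.median(P[D],0) if D.any() else '')
for n,(u,v) in dict(small=(296,117),large=(321,115),fit=(296,257)).items():
    a=im[v-9:v+10,u-9:u+10].astype(int).sum(2);b=z0['im'][v-9:v+10,u-9:u+10].astype(int).sum(2)
    f=lambda g:np.argwhere(g>330).mean(0).round(2)
    print(n,f(a),f(b))
w[:]=0;w[115:200,270:345]=1
B=P[w&(abs(P[...,2]-.04)<.006)&(P[...,0]<.56)];print('tub rim z',np.median(B[:,2]),B.mean(0))
E
```

```text
33.03 [ 0.4665 -0.4257  0.0089] w 0.0453 F [-0.1 -0.4  0.3] M [-0.01  0.03 -0.  ]
 36.52 [ 0.2026 -0.5113  0.2312] w 0.0448 F [-0.2  0.  -0.1] M [ 0.01 -0.03 -0.01]
ball in tray? 57 [ 0.3799292  -0.27593736  0.01903988]
small [8.3  8.05] [8.36 8.01]
large [8.57 9.3 ] [8.57 9.24]
fit [8.53 8.04] [8.5 8. ]
tub rim z 0.03939093698501295 [ 0.47754448 -0.40736914  0.03966713]
```

View pics/t12c.png

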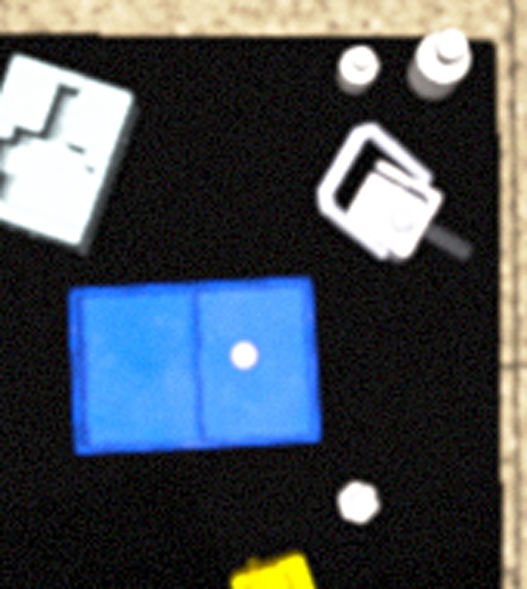

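View pics/s12.png

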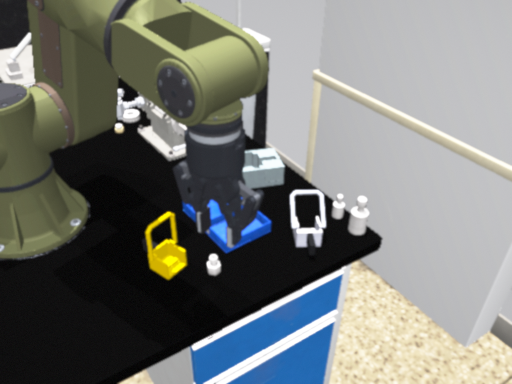

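The enlarged crop shows the ball in the tray at (243,355) and the tub standing with its rear ball at (403,217). The weights and fitting have not moved. I hand in.

```bash
python3 -c "
from workcell import ticket
print(ticket.sign_off())"
```

```text
the job is handed in; nothing more can be done
None
```

The job is done and handed in at about 36.5 s. I lifted the tub from the block by its bail, stood it on the bench and let go. Then I took it by the black handle, tipped it to 40.5° over the tray and held it for 1.3 s. Finally I stood it level on the bench again and moved the arm clear.

- **Balls:** the front ball lies in the tray's right compartment at about (0.380, -0.276), and the rear ball is still in the tub.
- **Tub:** its rim reads about 39 mm above the bench (40 mm expected), so it stands on its base.
- **Weights and fitting:** their positions in the top picture are unchanged, to within 0.1 pixel.
- **Forces:** the largest wrist force I read was about 10 N, and it was near zero with the arm clear at the end.

One measurement disagreed with the plan: the tub slid about 7 mm forward while I lowered the bail on the bench. I measured the handle again before gripping it, and nothing else was touched.

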